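# Set the rice cooker going

## Robot

A 7-joint arm with a two-finger parallel gripper is mounted at the origin on a cart in front of the work surface, level with it; the furniture and walls round the work are solid. World frame = base frame: x ahead of the robot, y to its left, z up, the work surface at z = 0. Lengths are in m, angles in rad, forces in N, time in s.
With the tool pointing down it reaches from about 0.375 to 0.925 m from the base axis. Payload 3.1 kg.
Tool frame: the origin (TCP) lies between the finger pads; the fingertips stand 8 mm ahead of it and the grasp point (between the pads) lies 11 mm behind it; z points along the fingers, y is the line along which they close (so a half turn about z gives the same grasp; the last joint's range is limited). The gripper opens to 85 mm and grips with 20 to 120 N. Pads are 22 mm wide; open, the fingers measure 114 mm over their backs; the gripper's body (76 mm by 85 mm) begins 54 mm behind the grasp point. The pads swing forward as they close: fully open they stand 13 mm farther back than shut.
Start: joints at [1.114, 0.383, 0.044, 1.598, -0.018, 1.161, -0.05], TCP at [0.228, -0.609, 0.239] pointing down, gripper open.
Joint ranges: [-2.61, 2.61], [-0.41, 2.15], [-1.48, 1.57], [0, 2.5], [-1.57, 4.71], [0.05, 1.97], [-2.85, 2.85]. Speed limits (rad/s): [2.79, 2.79, 3.14, 3.14, 3.14, 3.14, 3.14].

## Interface

Orientations are given as a 3x3 rotation matrix whose columns are the frame's x, y, z axes.
In Python, from bench import r, vision, close_job gives the robot as it stands (r), with the cameras (vision) and the job as plain functions.
- The arm moves only by the tool step_hand, called after ">>>" as name(argument=value, ...) on one line, values as JSON. Schema: {"type":"object","properties":{"deltas":{"type":"array","items":{"type":"array","items":{"type":"array","items":{"type":"number"},"minItems":6,"maxItems":6},"minItems":1,"maxItems":12},"minItems":1,"maxItems":1},"jaw":{"type":"number"},"only":{"type":"string"},"quiet":{"type":"boolean"},"lines":{"type":"string"}},"required":["deltas"],"additionalProperties":false}. deltas is a list that holds a single list of rows (three levels of brackets), with 1 to 12 rows, each of 6 numbers: dx, dy, dz in parts of the range, where 1.0 means 0.6 m, then a rotation vector rx, ry, rz in shares of pi rad (1.0 is pi rad); each row is the pose to reach, as a shift and turn from the pose commanded when the call began, along the tool's axes at that moment; what a row does not reach only later rows make up. A row lasts 1/12 s, in which the tool goes at most 0.0417 m and 0.125 rad, less where a joint would pass 70% of its speed; a pose out of reach is approached as far as the arm can. jaw is the opening from 0.0 (shut) to 1.0 (fully open), set as the call begins (left out keeps the last). The fingers move at their own pace and stop on an object; the grip force is fixed at half the most. Time passes only in rows, so rows that do not move let the fingers close. The tool returns the time, the measured TCP pose, the force, the opening and the grip force at its end. only (a regular expression) keeps the lines of the reply that match it, lines (a string "A,B") keeps lines A to B, and quiet returns only ok. Input that does not fit is refused with a message, and nothing moves.
- r.sense(): the state, without advancing time (a new reading comes with each control period).
- vision.camera(name): name is "scene" or "top" or "wrist"; returns a dict with "color" (400x640x3 uint8, red, green, blue), "K" (3x3 intrinsics, pixels), "rvec" (rotation vector, rad) and "tvec" (3), from world to camera coordinates, as OpenCV has them. Camera axes: x right, y down, z forward; pixel columns grow to the right and rows downward; lengths in m; the calibration is good to about 2 mm. A picture is of the moment at which its call begins. There is no depth.
- close_job(): hands the job in; it is judged then, once.
The state is a dict: "time": time; "joint_positions": joint angles; "dq": joint speeds; "joint_torque": joint torques, N m; "eef_pos": TCP position; "tool_rot": TCP orientation; "force": force on the tool from outside, world axes, zero at the start; "torque": the same for the moment, N m; "opening": opening from 0.0 (shut) to 1.0 (fully open); "finger_force": force on a finger pad.
Only numpy, scipy, OpenCV 4.12 (cv2) and the standard library are available. Lean on these libraries where they do the work, as an engineer would, in place of code of your own. Each camera call takes 0.05 s, during which the arm holds its last target. There are 200 camera calls.

## Task

Set the rice cooker going by pushing with the closed fingertips: push the lid down until the spring catch at its front snaps over it and keeps it shut by itself, then press the front end of the rocker switch right down to turn the cooker on, then press the long cook key fully down and let it come up again. Do not press the small round key, lift nothing, and leave the cooker and the things around it where they stand.

Things in the scene. Friction and masses are not known exactly. Their poses are not given: they have to be found in the camera images.
- cooker: White rice cooker, 2.5 kg, loose on rubber feet. Origin: underside, on the axis of the round pot (190 mm across, 112 mm high; 144 mm with lid shut). -x is its front, facing roughly the robot (yaw -0.45 to -0.05), z up. In front a bib 160 mm wide (y) reaches to x = -138 mm, its black deck at z = 100 mm. On it from +y to -y: long cook key, small round key, catch, rocker.
- cooker_lid (a joint): Lid angle (rad), 0 shut, starts open at 0.42 to 0.65, stop at 1.0. Hinge axis along the cooker's y at its x = 102, z = 116 mm (rear). Low round dome, 194 mm across, its top 28 mm (12 mm at the rim) over the plane of the axis. A spring lifts it to about 0.4 if not caught. About 12 N near its front shuts it; the catch resists from 0.08 on, then snaps. Do not lift it. Caught, it rests near 0.01.
- lid_push (a point): A good place to push: point on the lid's upper face, on its middle line, 160 mm from the hinge axis towards the front edge and 25 mm above the plane of axis and lid; moves with the lid. Its z axis is the lid's outward normal, its x axis points to the hinge. Wall cabinets hang overhead from about x = 0.57 m on and z = 0.53 m up: keep wrist and forearm in front of them.
- cooker_catch (a joint): Spring catch: black upright block in the middle of the deck, 24 mm wide, at cooker x = -102 to -121 mm, top at z = 134 mm, with a sloping nose towards the lid. Value (m): 0 at rest, to 0.010 as it is pushed to the front while the steel tongue on the lid's front edge passes. Springs back over the tongue by itself; need not be touched.
- rocker (a joint): Power rocker at the -y end of the deck: grey, 32 mm (x) by 17 mm (y), in a steel frame; axis along the cooker's y at its x = -110, y = -56 mm. Value (rad): 0 off (front end raised 10 mm over the deck, rear half level), 0.36 on (front half level, 5 mm over the deck). Stays where left; 3 N on the front end turns it. Push on the front half, not across the middle.
- rocker_front (a point): Fixed point of the cooker: where the middle of the rocker's front half, 12 mm in front of its axis, has its upper face when the rocker is on (105 mm above the cooker's underside).
- cook_key (a joint): Travel of the long cook key (m): 0 up, 0.004 fully down; 1.6 N starts it, 4.8 N holds it down, it springs back.
- cook_key_top (a point): Centre of the top of the long grey cook key, near the +y end of the deck: 36 mm long (x), 14 mm wide (y), 6 mm proud of the deck. Moves with the key.
- warm_key (a joint): Travel of the small round keep-warm key (m): 0 up, 0.004 fully down. Not to be pressed.
- warm_key_top (a point): Centre of the top of the small round grey key, 14 mm across, 5 mm proud of the deck, between the cook key (33 mm away in y) and the catch.
- jam_jar: Bystander: jam jar, 65 mm across, 94 mm high; origin under its centre.
- spice_jar: Bystander: small spice jar, 45 mm across, 106 mm high; origin under its centre.
- salt_shaker: Bystander: salt shaker, 44 mm across, 90 mm high; origin under its centre.
- wooden_spoon: Bystander: wooden spoon, 311 x 44 x 14 mm, lying on the hob's pan support; origin under its centre.

How it is judged:
On the way, in this order (a step that is already met when the one before it is completed fails the run):
1. the lid is down and the catch holds it without the robot's help (value of joint cooker_lid below 0.03 rad and value of joint cooker_catch below 0.003 m and contact force between each of the arm, the fingers and cooker below 0.3 N), for 0.3 s.
2. the rocker is on, the lid still caught (value of joint rocker above 0.3 rad and value of joint cooker_lid below 0.03 rad), for 0.2 s.
3. the cook key is pressed fully down, the cooker being on (all of step 2 and value of joint cook_key above 0.003 m), for 0.05 s.
At the end, for the whole second after the job is handed in: The lid is down (under 0.03 rad) and held by its catch (catch back within 3 mm of rest), the rocker is on (over 0.30 of 0.36 rad), both keys are up again (under 1 mm), and the cooker stands upright and still within 30 mm of where it stood (all of step 2 and value of joint cooker_catch below 0.003 m and value of joint each of cook_key, warm_key below 0.001 m and distance of cooker from where it was at the start of the episode below 0.03 m and angle between cooker's own z axis and vertical below 0.05 rad and linear speed of cooker below 0.02 m/s); the robot touches nothing.
It fails at once if the rocker is switched before the lid is down (value of joint rocker above 0.18 rad and value of joint cooker_lid above 0.05 rad).
It fails at once if the cook key is pressed before the lid is down and the rocker on (value of joint cook_key above 0.002 m and (value of joint rocker below 0.25 rad or value of joint cooker_lid above 0.05 rad)).
It fails at once if the small round key is pressed (value of joint warm_key above 0.002 m).
It fails at once if the cooker or its lid is lifted, or the cooker is tipped or shoved away (height (world z) of cooker above 0.012 m or angle between cooker's own z axis and vertical above 0.12 rad or distance of cooker from where it was at the start of the episode above 0.04 m or value of joint cooker_lid above 0.8 rad).
It fails at once if a bystander is moved or lifted (distance of any of jam_jar, spice_jar, salt_shaker, wooden_spoon from where it was at the start of the episode above 0.02 m).
It also fails if it takes over 58 s, if anything falls off the work surface, if the arm or the gripper's body presses on something with over 40 N, if the wrist force passes 120 N, or if a joint passes its speed limit or range.

## Working session

There is one attempt and no reset: what is moved stays moved. The work goes in short steps, Python scripts to look and compute and a tool call to move; the robot and the scene stay as the last step left them, time stands still between calls to the robot, and variables do not carry over. Pictures are saved under pics/ and viewed, at most 10 in all, crops included, and the job is handed in when it is done.

```bash
ls; mkdir -p pics
```

Run:
```python
from bench import r, vision, close_job
import cv2
s=r.sense();print(s['time'],s['eef_pos'],s['tool_rot'],s['opening'])
for n in('scene','top'):
    c=vision.camera(n);cv2.imwrite(f'pics/{n}0.png',c['color'][:,:,::-1]);print(n,c['K'],c['rvec'],c['tvec'])
```

```text
bench.py
pics
0.0 [ 0.22792845 -0.60774974  0.2378835 ] [[ 9.36285791e-01  3.51237538e-01 -1.05298923e-03]
 [ 3.51239086e-01 -9.36282761e-01  2.38649645e-03]
 [-1.47668524e-04 -2.60429369e-03 -9.99996598e-01]] 1.0006386652106756
scene [[457.96678716   0.         324.64931876]
 [  0.         457.96678716 200.99798324]
 [  0.           0.           1.        ]] [ 0.61246517 -2.62636705  1.19964317] [0.43822242 0.2868066  0.9867468 ]
top [[389.91391545   0.         315.06491388]
 [  0.         389.91391545 200.85874782]
 [  0.           0.           1.        ]] [ 2.16931821 -2.11130234  0.19141023] [-0.10359031  0.53130541  0.98302598]
```

View pics/scene0.png

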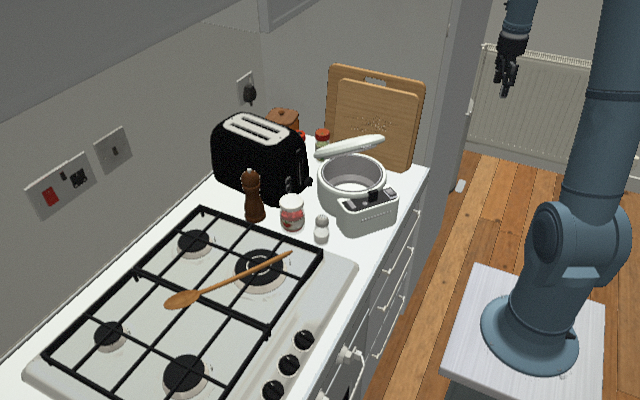

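View pics/top0.png

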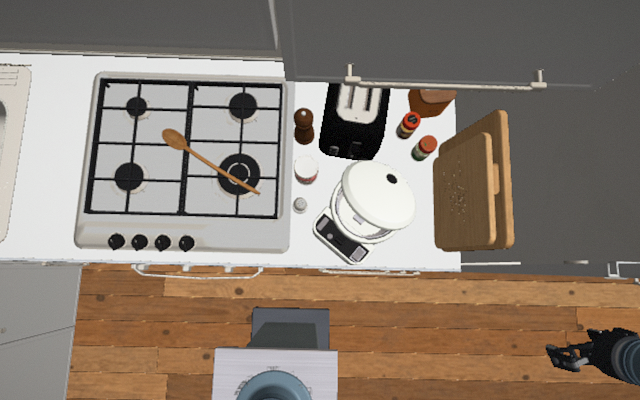

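The scene view shows the cooker at about (360,195) with its lid open, and the salt shaker at (321,228). The top view shows the deck around (342,235) with the lid at (378,195). I'll enlarge both.

Run:
```python
import cv2,numpy as np
a=cv2.imread('pics/top0.png')[150:275,300:430]
b=cv2.imread('pics/scene0.png')[125:245,300:430]
f=lambda i:cv2.resize(i,None,fx=6,fy=4.6,interpolation=cv2.INTER_CUBIC)
cv2.imwrite('pics/topc.png',cv2.resize(a[50:125,:90],None,fx=8,fy=8,interpolation=cv2.INTER_CUBIC))
cv2.imwrite('pics/scec.png',cv2.resize(b[:, :110],None,fx=5,fy=5,interpolation=cv2.INTER_CUBIC))
```

```text
(no output)
```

View pics/topc.png

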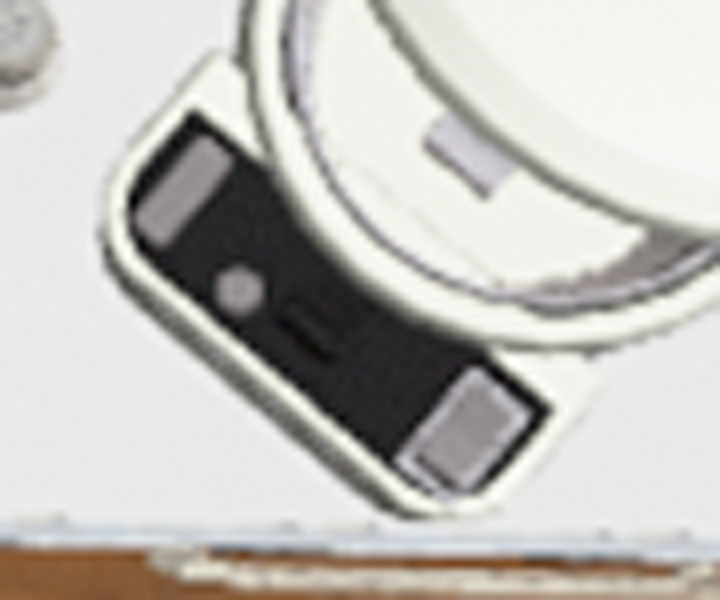

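View pics/scec.png

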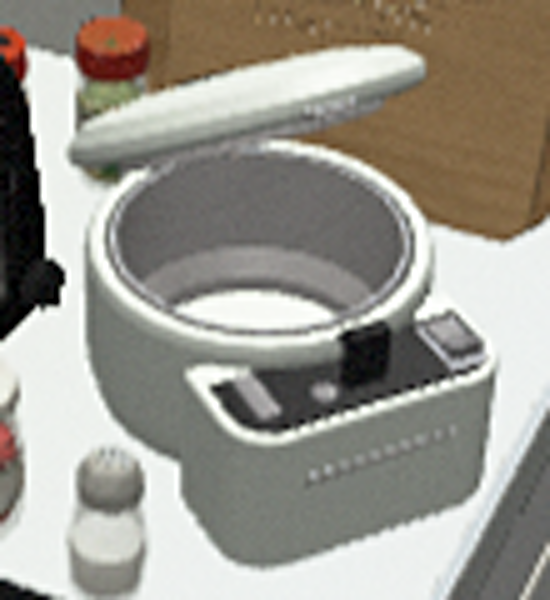

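The enlarged top crop shows the cook key at (185,190), the warm key at (240,290), the rocker at (472,430) and the lid tongue at (468,160). In the scene crop the cook key is at (258,393), the warm key at (325,391) and the rocker at (453,337). Next I triangulate these.

Create h.py:
```python
from bench import r, vision, close_job
import cv2,numpy as np
np.set_printoptions(precision=4,suppress=True)
def P(c): return c['K']@np.c_[cv2.Rodrigues(c['rvec'])[0],c['tvec']]
def px(u,v,s,o): return np.array([(u+.5)/s-.5+o[0],(v+.5)/s-.5+o[1]])
def tri(P1,p1,P2,p2):
    X=cv2.triangulatePoints(P1,P2,p1.reshape(2,1),p2.reshape(2,1)); return (X[:3]/X[3]).ravel()
def proj(Pm,X): q=Pm@np.r_[X,1]; return q[:2]/q[2]
def onz(Pm,p,z):
    A=np.array([Pm[0]-p[0]*Pm[2],Pm[1]-p[1]*Pm[2]]); return np.r_[np.linalg.solve(A[:,:2],-A[:,2]*z-A[:,3]),z]
```

Run:
```python
from h import *
T=P(vision.camera('top'));S=P(vision.camera('scene'))
t=lambda u,v:px(u,v,8,(300,200)); s=lambda u,v:px(u,v,5,(300,125))
for n,a,b in(('cook',(185,190),(258,393)),('warm',(240,290),(325,391)),('rock',(472,430),(453,337))):
    X=tri(T,t(*a),S,s(*b));print(n,X,'res',proj(T,X)-t(*a), 'onz top',onz(T,t(*a),.106),'scene',onz(S,s(*b),.106))
c=onz(T,t(185,190),.106);w=onz(T,t(240,290),.105);k=onz(T,t(472,430),.107)
d=(c-k)[:2];print('yaw',np.arctan2(-d[0],d[1]),np.linalg.norm(d),np.linalg.norm((c-w)[:2]))
for yaw in [np.arctan2(-d[0],d[1])]:
    R=np.array([[np.cos(yaw),-np.sin(yaw)],[np.sin(yaw),np.cos(yaw)]])
    o=k[:2]+R@[.110,.056]; print('origin',o,'cook in cooker',R.T@(c[:2]-o),R.T@(w[:2]-o))
    for th in np.arange(.35,.7,.05):
        f=lambda L,h:np.r_[o+R@[.102-L*np.cos(th)-h*np.sin(th)*-1,0],.116+L*np.sin(th)+h*np.cos(th)]
        print(th,(proj(T,f(.204,.003))-(300,200))*8,(proj(S,f(.199,.008))-(300,125))*5,f(.16,.025))
```

```text
cook [ 0.4681 -0.1086  0.1087] res [-0.0042 -0.0152] onz top [ 0.4683 -0.1087  0.106 ] scene [ 0.4693 -0.1114  0.106 ]
warm [ 0.4386 -0.1259  0.1077] res [-0.0623 -0.2288] onz top [ 0.4382 -0.1262  0.106 ] scene [ 0.4397 -0.1277  0.106 ]
rock [ 0.3973 -0.1977  0.1047] res [0.0407 0.1579] onz top [ 0.3976 -0.1974  0.106 ] scene [ 0.3966 -0.1962  0.106 ]
yaw -0.6737739292691155 0.11336918959726949 0.03484195127973947
origin [ 0.5185 -0.2221] cook in cooker [-0.11    0.0574] [-0.1226  0.0249]
0.35 [397.7997 228.0414] [338.8958 197.7658] [ 0.4875 -0.1973  0.1943]
0.39999999999999997 [410.125  214.1348] [336.0283 178.4011] [ 0.4907 -0.1999  0.2013]
0.44999999999999996 [423.6942 198.725 ] [332.6715 158.7966] [ 0.4941 -0.2027  0.2081]
0.49999999999999994 [438.4969 181.8207] [328.8342 139.0233] [ 0.4979 -0.2056  0.2146]
0.5499999999999999 [454.5161 163.439 ] [324.5278 119.1539] [ 0.5018 -0.2088  0.2209]
0.5999999999999999 [471.7276 143.6053] [319.766   99.2624] [ 0.5061 -0.2122  0.227 ]
0.6499999999999999 [490.0997 122.354 ] [314.5651  79.4234] [ 0.5105 -0.2157  0.2327]
```

Run:
```python
from h import *
ct=vision.camera('top');T=P(ct);S=P(vision.camera('scene'))
t=lambda u,v:px(u,v,8,(300,200))
for a,b in(((195,115),(548,410)),((165,245),(395,455)),((135,190),(195,115)),((460,495),(548,410))):
    A=onz(T,t(*a),.1);B=onz(T,t(*b),.1);d=(B-A);print(A,B,np.arctan2(d[1],d[0]),np.linalg.norm(d))
# overlay in the scene view
im=cv2.imread('pics/scene0.png');im2=cv2.imread('pics/top0.png')
o=np.array([.5185,-.2221]);yaw=-.674;R=np.array([[np.cos(yaw),-np.sin(yaw)],[np.sin(yaw),np.cos(yaw)]])
pts=[]
w=lambda x,y,z:np.r_[o+R@[x,y],z]
a=np.linspace(0,2*np.pi,60);th=.57
pot=[w(.095*np.cos(q),.095*np.sin(q),.112) for q in a]
deck=[w(-.138,-.08,.1),w(-.138,.08,.1),w(-.05,.08,.1),w(-.05,-.08,.1)]
def lid(L,y,h):return w(.102-L*np.cos(th)+h*np.sin(th),y,.116+L*np.sin(th)+h*np.cos(th))
lr=[lid(.102+.097*np.cos(q),.097*np.sin(q),.006) for q in a]
cat=[w(x,y,.134) for x,y in((-.102,-.012),(-.121,-.012),(-.121,.012),(-.102,.012))]
out=[]
for i,M,(x0,y0,ww,hh) in((im,S,(300,125,100,120)),(im2,T,(300,150,100,120))):
    i=cv2.resize(i[y0:y0+hh,x0:x0+ww],None,fx=4,fy=4,interpolation=cv2.INTER_CUBIC)
    for L,c in((pot,(0,0,255)),(deck,(0,255,0)),(lr,(255,0,0)),(cat,(0,255,255))):
        q=np.array([((proj(M,X)-(x0,y0)+.5)*4) for X in L]).astype(np.int32);cv2.polylines(i,[q],True,c,1)
    out.append(i)
cv2.imwrite('pics/ov.png',np.hstack(out))
```

```text
[ 0.4924 -0.1114  0.1   ] [ 0.4045 -0.2214  0.1   ] -2.2452833379489325 0.14074650247181889
[ 0.4518 -0.1031  0.1   ] [ 0.3897 -0.1747  0.1   ] -2.285643122352804 0.0948199394512676
[ 0.4686 -0.0934  0.1   ] [ 0.4924 -0.1114  0.1   ] -0.6466154210463707 0.02988369538724293
[ 0.3782 -0.1946  0.1   ] [ 0.4045 -0.2214  0.1   ] -0.7919183379244064 0.03755641778529312
```

View pics/ov.png

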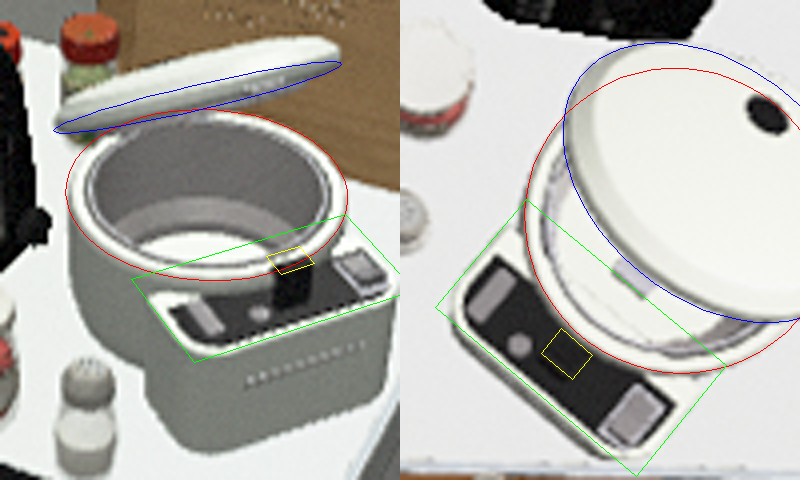

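The overlay matches both views: the pot circle, lid rim at about 0.57 rad and catch line up, so the cooker is at (0.5185, -0.222) with yaw -0.674. First I close the fingers, move to a point in front of the cooker and align tool x with the cooker's x.

Careful with the scale: shifts go in shares of 0.6 m and turns go in shares of pi rad. That gives: -0.299 m / 0.6 = -0.4983, 0.221 m / 0.6 = 0.3683, 1.03 rad / 3.1416 = 0.3279.

>>> step_hand(deltas=[[[0.0833, -0.1, -0.1167, 0, 0, 0.0637], [0.3683, -0.4983, -0.1167, 0, 0, 0.3279], [0.3683, -0.4983, -0.1167, 0, 0, 0.3279], [0.3683, -0.4983, -0.1167, 0, 0, 0.3279], [0.3683, -0.4983, -0.1167, 0, 0, 0.3279], [0.3683, -0.4983, -0.1167, 0, 0, 0.3279], [0.3683, -0.4983, -0.1167, 0, 0, 0.3279], [0.3683, -0.4983, -0.1167, 0, 0, 0.3279], [0.3683, -0.4983, -0.1167, 0, 0, 0.3279], [0.3683, -0.4983, -0.1167, 0, 0, 0.3279], [0.3683, -0.4983, -0.1167, 0, 0, 0.3279], [0.3683, -0.4983, -0.1167, 0, 0, 0.3279]]], jaw=0.0)

```text
time: 1.3
eef_pos: [0.3307, -0.25, 0.3098]
tool_rot: [[0.786, -0.619, 0.001], [-0.619, -0.786, -0.002], [0.002, 0.001, -1.0]]
force: [-0.1, -0.5, 0.4]
opening: 0.003
finger_force: 0.0
```

Add to h.py:
```python
o=np.array([.5185,-.2221]);yaw=-.674;R2=np.array([[np.cos(yaw),-np.sin(yaw)],[np.sin(yaw),np.cos(yaw)]])
def w(x,y,z):return np.r_[o+R2@[x,y],z]
def lp(th,h=.025,L=.16):return w(.102-L*np.cos(th)+h*np.sin(th),0,.116+L*np.sin(th)+h*np.cos(th))
def go(X,label=''): # tip target -> tool-frame shift (from measured pose)
    s=r.sense();Rt=s['tool_rot'];d=Rt.T@(X-(s['eef_pos']+.008*Rt[:,2]));print(label,d)
def st():
    s=r.sense();Rt=s['tool_rot'];print('t',s['time'],'tip',s['eef_pos']+.008*Rt[:,2],'yaw',np.arctan2(Rt[1,0],Rt[0,0]),'z',Rt[:,2],'F',s['force'],'op',s['opening'])
```

Run:
```python
from h import *
st()
for th in(.57,.4,.2,.1,0):print(lp(th));go(lp(th),th)
Rt=r.sense()['tool_rot']
print('rot',cv2.Rodrigues(Rt.T@np.array([[np.cos(yaw),np.sin(yaw),0],[np.sin(yaw),-np.cos(yaw),0],[0,0,-1]]))[0].ravel())
```

```text
t 1.3 tip [ 0.3307 -0.25    0.3018] yaw -0.6671776108241498 z [ 0.0007 -0.0016 -1.    ] F [-0.1172 -0.466   0.3776] op 0.0027227879929432527
[ 0.5035 -0.2101  0.2234]
0.57 [ 0.1109 -0.1383  0.0785]
[ 0.4907 -0.1999  0.2013]
0.4 [ 0.0945 -0.1384  0.1005]
[ 0.4796 -0.191   0.1723]
0.2 [ 0.0802 -0.1385  0.1295]
[ 0.4758 -0.188   0.1568]
0.1 [ 0.0753 -0.1386  0.145 ]
[ 0.4732 -0.1859  0.141 ]
0 [ 0.072  -0.1386  0.1608]
rot [ 0.0008 -0.0016  0.0068]
```

Scaled: -0.138 m / 0.6 = -0.23, -0.125 m / 0.6 = -0.2083, 0.007 rad / 3.1416 = 0.0022.

>>> step_hand(deltas=[[[0.0583, -0.075, 0.0167, 0, 0, 0.0022], [0.1167, -0.15, 0.0333, 0, 0, 0.0022], [0.1667, -0.2083, 0.0583, 0, 0, 0.0022], [0.1917, -0.23, 0.0917, 0, 0, 0.0022], [0.1917, -0.23, 0.0917, 0, 0, 0.0022], [0.1917, -0.23, 0.0917, 0, 0, 0.0022]]])

```text
time: 1.8
eef_pos: [0.5084, -0.2133, 0.2505]
tool_rot: [[0.781, -0.625, -0.003], [-0.625, -0.781, 0.004], [-0.005, -0.001, -1.0]]
force: [0.1, 1.6, -0.2]
opening: 0.003
finger_force: 0.0
```

Run:
```python
from h import *
st()
for th in(.57,.5,.4,.3,.2,.1,.05,0,-.05):go(lp(th),th)
c=vision.camera('scene');cv2.imwrite('pics/s1.png',cv2.resize(c['color'][60:260,270:470,::-1],None,fx=3,fy=3))
```

```text
t 1.8 tip [ 0.5084 -0.2133  0.2425] yaw -0.6752812384392421 z [-0.0028  0.0038 -1.    ] F [ 0.0735  1.5626 -0.1545] op 0.0031257049941953723
0.57 [-0.0057  0.0006  0.0191]
0.5 [-0.0129  0.0006  0.0279]
0.4 [-0.022   0.0007  0.0412]
0.3 [-0.0298  0.0007  0.0554]
0.2 [-0.0361  0.0007  0.0703]
0.1 [-0.0409  0.0007  0.0858]
0.05 [-0.0427  0.0008  0.0937]
0 [-0.0441  0.0008  0.1017]
-0.05 [-0.0451  0.0008  0.1097]
```

View pics/s1.png

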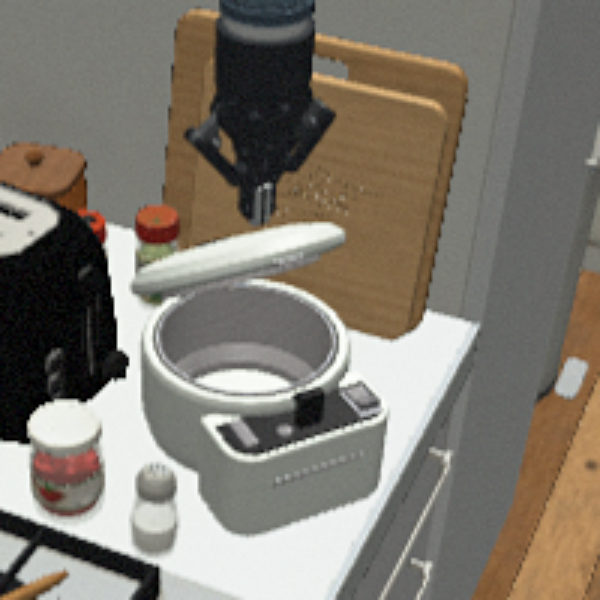

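The fingertips at (262,215) hang just above the lid's push point. I push down along the lid's arc.

Scaled: 0.083 m / 0.6 = 0.1383, 0.078 m / 0.6 = 0.13.

>>> step_hand(deltas=[[[-0.01, 0, 0.025, 0, 0, 0], [-0.015, 0, 0.0383, 0, 0, 0], [-0.0217, 0, 0.0467, 0, 0, 0], [-0.0283, 0, 0.0567, 0, 0, 0], [-0.0367, 0, 0.0683, 0, 0, 0], [-0.0433, 0, 0.08, 0, 0, 0], [-0.05, 0, 0.0917, 0, 0, 0], [-0.055, 0, 0.105, 0, 0, 0], [-0.06, 0, 0.1167, 0, 0, 0], [-0.065, 0, 0.13, 0, 0, 0], [-0.0667, 0, 0.1383, 0, 0, 0], [-0.0667, 0, 0.1383, 0, 0, 0]]])

```text
time: 2.85
eef_pos: [0.4738, -0.1886, 0.1697]
tool_rot: [[0.779, -0.627, -0.002], [-0.627, -0.779, 0.001], [-0.003, 0.0, -1.0]]
force: [-0.2, -0.1, 1.4]
opening: -0.005
finger_force: 0.4
```

Run:
```python
from h import *
st()
for th in(.1,.05,0,-.02):go(lp(th),th)
```

```text
t 2.85 tip [ 0.4738 -0.1886  0.1617] yaw -0.6777225937504167 z [-0.0025  0.0014 -1.    ] F [-0.2011 -0.1142  1.4022] op -0.005132426905963894
0.1 [ 0.0011 -0.0017  0.0048]
0.05 [-0.0007 -0.0017  0.0127]
0 [-0.0021 -0.0017  0.0207]
-0.02 [-0.0026 -0.0017  0.0239]
```

Scaled: 0.02 m / 0.6 = 0.0333, 0.017 m / 0.6 = 0.0283.

>>> step_hand(deltas=[[[0, -0.0017, 0.0083, 0, 0, 0], [0, -0.0017, 0.015, 0, 0, 0], [-0.0017, -0.0017, 0.0217, 0, 0, 0], [-0.0017, -0.0017, 0.0283, 0, 0, 0], [-0.0033, -0.0017, 0.0333, 0, 0, 0], [-0.0033, -0.0017, 0.0333, 0, 0, 0]]])

```text
time: 3.35
eef_pos: [0.4745, -0.187, 0.1512]
tool_rot: [[0.779, -0.627, 0.001], [-0.627, -0.779, 0.0], [0.001, -0.001, -1.0]]
force: [-0.9, 0.2, 2.5]
opening: 0.001
finger_force: 1.1
```

Run:
```python
from h import *
st()
for th in(.1,.05,0,-.02):go(lp(th),th)
```

```text
t 3.35 tip [ 0.4745 -0.187   0.1432] yaw -0.6777571322575674 z [ 0.0011  0.0002 -1.    ] F [-0.9121  0.1741  2.4664] op 0.0005965471613500333
0.1 [ 0.0016 -0.0001 -0.0136]
0.05 [-0.0003 -0.     -0.0057]
0 [-0.0017 -0.      0.0022]
-0.02 [-0.0022 -0.      0.0054]
```

Scaled: 0.006 m / 0.6 = 0.01, 0.004 m / 0.6 = 0.0067.

>>> step_hand(deltas=[[[0, 0, 0.0033, 0, 0, 0], [-0.0017, 0, 0.0067, 0, 0, 0], [-0.0017, 0, 0.01, 0, 0, 0], [-0.0017, 0, 0.01, 0, 0, 0]]])

```text
time: 3.68
eef_pos: [0.4746, -0.187, 0.1498]
tool_rot: [[0.779, -0.627, 0.001], [-0.627, -0.779, -0.001], [0.001, 0.0, -1.0]]
force: [-8.7, 3.0, 25.4]
opening: 0.0
finger_force: 12.9
```

Run:
```python
from h import *
st()
c=vision.camera('scene');cv2.imwrite('pics/s2.png',cv2.resize(c['color'][110:250,300:450,::-1],None,fx=4,fy=4,interpolation=cv2.INTER_CUBIC))
```

```text
t 3.6833 tip [ 0.4746 -0.187   0.1418] yaw -0.6782766236953784 z [ 0.0008 -0.0012 -1.    ] F [-8.7151  2.9507 25.3796] op 0.0003314825761827611
```

View pics/s2.png

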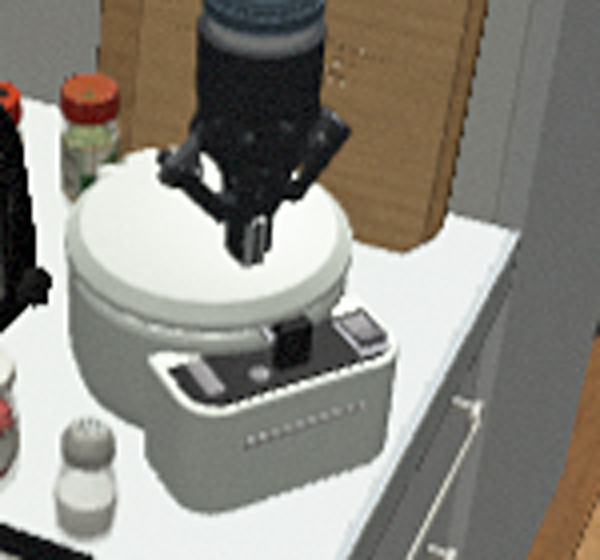

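The lid looks shut under the fingertips, with a 25 N push at the expected height and the catch block at (292,345). I lift off and check that it stays.

Scaled: -0.06 m / 0.6 = -0.1, -0.03 m / 0.6 = -0.05.

>>> step_hand(deltas=[[[0, 0, -0.0167, 0, 0, 0], [0, 0, -0.05, 0, 0, 0], [0, 0, -0.1, 0, 0, 0], [0, 0, -0.1, 0, 0, 0], [0, 0, -0.1, 0, 0, 0], [0, 0, -0.1, 0, 0, 0]]])

```text
time: 4.23
eef_pos: [0.4729, -0.1868, 0.2047]
tool_rot: [[0.779, -0.627, -0.0], [-0.627, -0.779, 0.0], [-0.0, 0.0, -1.0]]
force: [-0.3, -0.4, 0.2]
opening: -0.001
finger_force: 0.0
```

Run:
```python
from h import *
st()
c=vision.camera('scene');t=vision.camera('top')
f=lambda i:cv2.resize(i,None,fx=5,fy=5,interpolation=cv2.INTER_CUBIC)
im=np.hstack([f(c['color'][130:250,310:390,::-1]),f(t['color'][160:280,310:390,::-1])]);cv2.imwrite('pics/s3.png',im)
go(w(-.122,-.056,.125),'rocker')
```

```text
t 4.2333 tip [ 0.4729 -0.1868  0.1967] yaw -0.6782847166845759 z [-0.0004  0.0001 -1.    ] F [-0.3403 -0.4003  0.2418] op -0.001104270078975761
rocker [-0.0631  0.0551  0.0709]
```

View pics/s3.png

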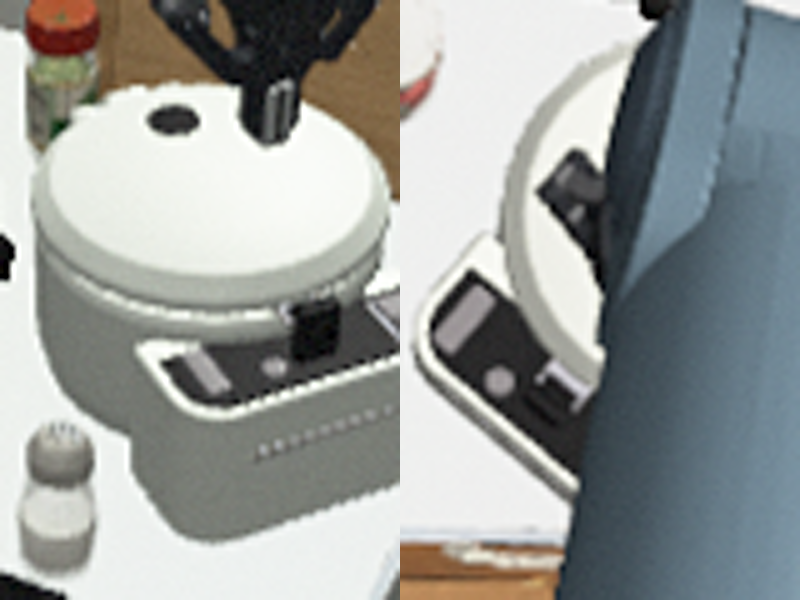

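The lid stays flat with nothing touching it, and the tongue at (565,375) is under the catch. The warm key has not moved in the image, so the cooker has not shifted. Next is the rocker's front half.

Scaled: 0.075 m / 0.6 = 0.125, -0.064 m / 0.6 = -0.1067.

>>> step_hand(deltas=[[[-0.05, 0.0433, 0, 0, 0, 0], [-0.105, 0.0917, 0, 0, 0, 0], [-0.1067, 0.0917, 0.05, 0, 0, 0], [-0.1067, 0.0917, 0.1, 0, 0, 0], [-0.1067, 0.0917, 0.125, 0, 0, 0], [-0.1067, 0.0917, 0.125, 0, 0, 0], [-0.1067, 0.0917, 0.125, 0, 0, 0]]])

```text
time: 4.92
eef_pos: [0.3874, -0.1888, 0.1288]
tool_rot: [[0.779, -0.627, -0.004], [-0.627, -0.779, 0.002], [-0.004, 0.001, -1.0]]
force: [-0.2, -0.0, 0.0]
opening: -0.0
finger_force: 0.0
```

Run:
```python
from h import *
st();go(w(-.122,-.056,.105),'rocker on')
c=vision.camera('scene');t=vision.camera('wrist')
im=np.hstack([cv2.resize(c['color'][150:250,330:410,::-1],None,fx=5,fy=5,interpolation=cv2.INTER_CUBIC)[:400],t['color'][:,120:520,::-1]]);cv2.imwrite('pics/s4.png',im)
```

```text
t 4.9167 tip [ 0.3874 -0.1887  0.1208] yaw -0.678069541495172 z [-0.0037  0.002  -1.    ] F [-0.1922 -0.0405  0.0325] op -0.00011332287352828246
rocker on [0.0013 0.0002 0.0158]
```

View pics/s4.png

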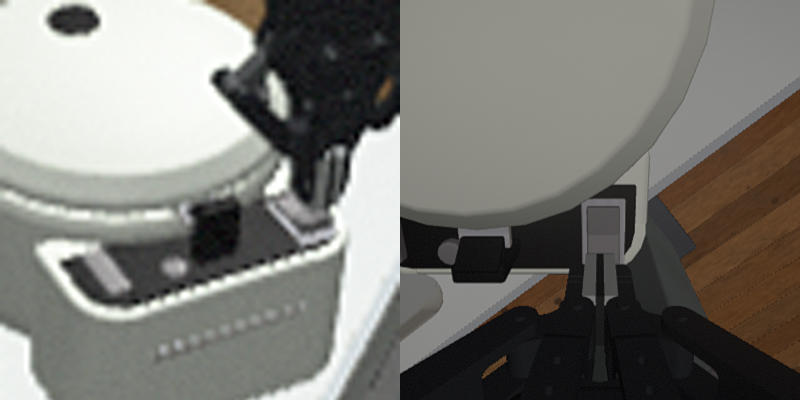

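The scene view shows the fingertips above the rocker's front half, and the wrist view shows them centred on it in y. I press.

Scaled: 0.018 m / 0.6 = 0.03, 0.016 m / 0.6 = 0.0267.

>>> step_hand(deltas=[[[0, 0, 0.0083, 0, 0, 0], [0, 0, 0.015, 0, 0, 0], [0, 0, 0.02, 0, 0, 0], [0, 0, 0.0233, 0, 0, 0], [0, 0, 0.0267, 0, 0, 0], [0, 0, 0.03, 0, 0, 0], [0, 0, 0.03, 0, 0, 0]]])

```text
time: 5.6
eef_pos: [0.3884, -0.1888, 0.113]
tool_rot: [[0.779, -0.627, -0.002], [-0.627, -0.779, 0.001], [-0.002, 0.001, -1.0]]
force: [-3.6, 3.0, 10.8]
opening: 0.0
finger_force: 5.3
```

Run:
```python
from h import *
st()
```

```text
t 5.6 tip [ 0.3883 -0.1888  0.105 ] yaw -0.6780240720413425 z [-0.0023  0.0009 -1.    ] F [-3.5663  3.0053 10.8111] op 0.00040520051812910807
```

Scaled: -0.055 m / 0.6 = -0.0917, -0.03 m / 0.6 = -0.05.

>>> step_hand(deltas=[[[0, 0, 0.0033, 0, 0, 0], [0, 0, 0.0033, 0, 0, 0], [0, 0, 0.0033, 0, 0, 0], [0, 0, -0.0167, 0, 0, 0], [0, 0, -0.05, 0, 0, 0], [0, 0, -0.0917, 0, 0, 0], [0, 0, -0.0917, 0, 0, 0], [0, 0, -0.0917, 0, 0, 0]]])

```text
time: 6.27
eef_pos: [0.3905, -0.1904, 0.1687]
tool_rot: [[0.779, -0.627, 0.005], [-0.627, -0.779, -0.003], [0.005, -0.001, -1.0]]
force: [0.2, 0.1, -0.9]
opening: 0.0
finger_force: 0.0
```

Run:
```python
from h import *
st();go(w(-.112,.0574,.13),'cook')
```

```text
t 6.2667 tip [ 0.3906 -0.1904  0.1607] yaw -0.6783065395608538 z [ 0.0045 -0.0025 -1.    ] F [ 0.1987  0.067  -0.8911] op 0.000196608177926406
cook [ 0.0071 -0.1125  0.0309]
```

Scaled: -0.1125 m / 0.6 = -0.1875, -0.076 m / 0.6 = -0.1267.

>>> step_hand(deltas=[[[0.0033, -0.0633, 0, 0, 0, 0], [0.0083, -0.1267, 0, 0, 0, 0], [0.0117, -0.1875, 0, 0, 0, 0], [0.0117, -0.1875, 0.0333, 0, 0, 0], [0.0117, -0.1875, 0.0617, 0, 0, 0], [0.0117, -0.1875, 0.0617, 0, 0, 0], [0.0117, -0.1875, 0.0617, 0, 0, 0]]])

```text
time: 6.85
eef_pos: [0.463, -0.1059, 0.1283]
tool_rot: [[0.779, -0.627, -0.005], [-0.627, -0.779, 0.001], [-0.004, 0.002, -1.0]]
force: [0.7, -0.4, -0.1]
opening: 0.003
finger_force: 0.0
```

Run:
```python
from h import *
st();go(w(-.112,.0574,.106),'cook')
c=vision.camera('scene');t=vision.camera('wrist')
im=np.hstack([cv2.resize(c['color'][155:235,325:405,::-1],None,fx=5,fy=5,interpolation=cv2.INTER_CUBIC),t['color'][:,200:600,::-1]]);cv2.imwrite('pics/s5.png',im)
```

```text
t 6.85 tip [ 0.4629 -0.1059  0.1203] yaw -0.6780413563356514 z [-0.0046  0.0013 -1.    ] F [ 0.6559 -0.4154 -0.0722] op 0.003174637475443244
cook [ 0.004  -0.0013  0.0143]
```

View pics/s5.png

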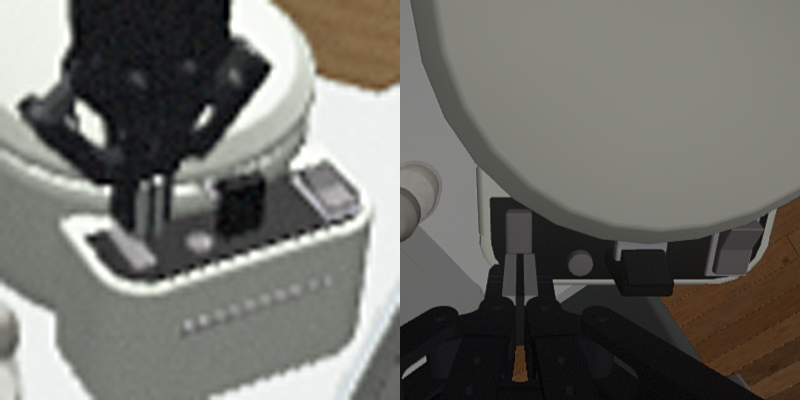

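The rocker now slopes the other way (wrist view, 738,245), so it is on. The fingertips are over the cook key (scene view 135,245; wrist view 518,235), well clear of the round key. I press it and release.

Scaled: 0.021 m / 0.6 = 0.035, 0.016 m / 0.6 = 0.0267.

>>> step_hand(deltas=[[[0.0017, -0.0017, 0.0133, 0, 0, 0], [0.0017, -0.0017, 0.0217, 0, 0, 0], [0.0017, -0.0017, 0.0267, 0, 0, 0], [0.0017, -0.0017, 0.0317, 0, 0, 0], [0.0017, -0.0017, 0.035, 0, 0, 0], [0.0017, -0.0017, 0.035, 0, 0, 0], [0.0017, -0.0017, 0.035, 0, 0, 0]]])

```text
time: 7.53
eef_pos: [0.4662, -0.1064, 0.1101]
tool_rot: [[0.779, -0.628, -0.001], [-0.628, -0.779, -0.001], [-0.0, 0.001, -1.0]]
force: [-2.3, -0.4, 6.5]
opening: -0.002
finger_force: 3.1
```

Run:
```python
from h import *
st()
```

```text
t 7.5333 tip [ 0.4662 -0.1064  0.1021] yaw -0.6784966667525422 z [-0.0006 -0.0006 -1.    ] F [-2.3023 -0.3797  6.4506] op -0.002332223756289955
```

Scaled: 0.002 m / 0.6 = 0.0033.

>>> step_hand(deltas=[[[0, 0, 0.0033, 0, 0, 0], [0, 0, 0.0033, 0, 0, 0], [0, 0, 0.0033, 0, 0, 0], [0, 0, 0.0033, 0, 0, 0]]])

```text
time: 7.87
eef_pos: [0.4663, -0.1064, 0.1098]
tool_rot: [[0.778, -0.628, -0.001], [-0.628, -0.778, -0.001], [-0.0, 0.002, -1.0]]
force: [-6.4, 0.9, 17.8]
opening: -0.0
finger_force: 9.1
```

>>> step_hand(deltas=[[[0, 0, -0.0167, 0, 0, 0], [0, 0, -0.05, 0, 0, 0], [0, 0, -0.1, 0, 0, 0], [-0.0333, 0, -0.15, 0, 0, 0], [-0.0667, 0, -0.1833, 0, 0, 0], [-0.0667, 0, -0.1833, 0, 0, 0], [-0.0667, 0, -0.1833, 0, 0, 0], [-0.0667, 0, -0.1833, 0, 0, 0], [-0.0667, 0, -0.1833, 0, 0, 0]]])

```text
time: 8.62
eef_pos: [0.4346, -0.0814, 0.2159]
tool_rot: [[0.778, -0.628, -0.002], [-0.628, -0.778, 0.001], [-0.002, 0.001, -1.0]]
force: [-0.3, -0.6, -0.9]
opening: -0.001
finger_force: 0.0
```

Run:
```python
from h import *
st()
T=vision.camera('top');cv2.imwrite('pics/t6.png',T['color'][:,:,::-1])
```

```text
t 8.6167 tip [ 0.4345 -0.0814  0.2079] yaw -0.6788936534138221 z [-0.0021  0.0006 -1.    ] F [-0.2966 -0.6266 -0.8726] op -0.0011577975449754473
```

The key reached its stop: 17.8 N with no further travel. The arm is now clear of the cooker.

```bash
python3 -c "
from bench import r, vision, close_job
print(close_job())"
```

```text
the job is handed in; nothing more can be done
None
```

The job is handed in: the lid is shut and held by its catch, the rocker is on, and the cook key was pressed to its stop and released; I took no last look at the key or rocker, and the hand-in printed no verdict.

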